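Index the nozzle changer and unscrew the tapered nozzle

TASK

Turn the nozzle changer's turret (it has upright pegs for that) until the tapered gas nozzle clicks into the front place at the steel pointer, unscrew that nozzle there, anticlockwise, until it is free, lift it off and stand it upright, gently, in the empty half of the shallow tray. Leave the other two nozzles screwed on and the other things on the table where they are.

Things in the scene. Friction and masses are not known exactly. Their poses are not given: they have to be found in the camera images.
- base: fixed round grey base of the nozzle changer, 290 mm diameter, 20 mm thick; origin at the centre of its underside, on the turret's axis. Its front is its -x side, roughly towards the robot, marked by a small steel wedge pointer on the rim (127 to 144 mm from the axis, top 34 mm above the table)
- front (a point): the front place: point 85 mm from the turret's axis towards the pointer, level with the top of the turret's disc (32 mm above the table); a nozzle in the front place has its origin here
- rail (a point): rear top of the keeper rail, a fixed flat steel arc 14 mm wide at 85 mm radius, 105 to 110 mm above the table. It covers the rear 220 degrees and blocks lifting there; 70 degrees either side of the pointer are open. Three 12 mm posts carry it at 134 mm radius: at the rear and 110 degrees either side of the front
- turret: aluminium disc, 240 mm diameter, on a vertical axis, turns either way without end. Origin at the centre of the disc's top, 32 mm above the table. Four stations at 85 mm radius on its +x, +y, -x, -y axes: three carry nozzles in no fixed order, one is empty. Each has a steel collar, 53 mm across, 11 mm tall, with claws over the nozzle's lugs
- peg (a point): top centre of one of four plain steel pegs for turning the turret: 14 mm diameter, 45 mm tall (tops 77 mm above the table), at 110 mm radius midway between stations, so 45, 135, 225 and 315 degrees from the turret's x axis; this is the one at 45
- hub (a point): top of the low hub cap (44 mm diameter) on the turret's axis. The turret has light friction (a newton or less at a peg) and four sprung clicks a turn, one for each station in the front place; passing in or out of a click takes about 5 to 10 N at a peg. A station let go within about 5 degrees of the front is drawn in to it
- tapered: the nozzle to take off: copper, 68 mm tall, about 110 g; straight up to 48 mm, then a cone down to 15 mm diameter at its top. 28 mm diameter sleeve; two brass lugs at its foot (42 mm over both, 8 mm wide, 5 mm high) lie along its x axis. Origin at the centre of its underside, z up along the nozzle
- tapered_grip (a point): point on the tapered nozzle's axis 37 mm above its foot, a height to grip its straight sleeve. Interrupted thread, light to turn: screwed home its x axis is within 0.15 rad of the turret's; turned anticlockwise (from above) it is free to lift from about 50 to 55 degrees on and meets a stop about 80 degrees from home; it does not rise while turning
- straight: another copper nozzle, stays on: straight all the way, flat top, 60 mm tall. 28 mm diameter sleeve; two brass lugs at its foot (42 mm over both, 8 mm wide, 5 mm high) lie along its x axis. Origin at the centre of its underside, z up along the nozzle
- necked: another copper nozzle, stays on: straight to 40 mm, then a sudden step to a narrow 18 mm neck, 68 mm tall. 28 mm diameter sleeve; two brass lugs at its foot (42 mm over both, 8 mm wide, 5 mm high) lie along its x axis. Origin at the centre of its underside, z up along the nozzle
- tray: fixed shallow aluminium tray, 250 x 135 mm, 18 mm tall, walls and floor 4 mm, divided across into two halves; origin at the centre of its underside. The half on its +x side is empty; the other holds the diffuser
- tray_free (a point): centre of the floor of the tray's empty half (119 mm along tray x, 127 mm along tray y), 4 mm above the table
- tin: bystander: closed spatter-paste tin, 56 mm diameter, 65 mm tall, standing; origin at the centre of its underside
- puck: bystander: flat blue-painted steel disc, 64 mm diameter, 12 mm thick; origin at the centre of its underside
- square: bystander: small L-shaped blue magnet square, 100 x 100 x 20 mm, lying flat; origin at the centre of its underside
- diffuser: bystander: small brass gas diffuser, 28 mm diameter, 26 mm tall, standing in the occupied half of the tray; origin at the centre of its underside

How it is judged:
On the way, in this order (a step that is already met when the one before it is completed fails the run):
1. the tapered nozzle is brought to the front place (within 10 mm), still screwed home (horizontal distance between tapered and front below 0.01 m and angle between the x axis of tapered and the x axis of turret, either way round below 0.5 rad and z of tapered in the frame of turret below 0.006 m), for 0.2 s.
2. there it is unscrewed by more than 0.80 rad, still down in its collar (horizontal distance between tapered and front below 0.014 m and angle between the x axis of tapered and the x axis of turret, either way round above 0.8 rad and z of tapered in the frame of turret below 0.006 m), for 0.05 s.
At the end, for the whole second after the job is handed in: The tapered nozzle stands upright (within 0.12 rad), foot down on the floor of the tray's empty half and at rest; the straight and the necked nozzle are still screwed on the turret (down in their collars, turned less than 0.75 rad) (x of tapered in the frame of tray between 0.015 and 0.11 m and y of tapered in the frame of tray between -0.052 and 0.052 m and z of tapered in the frame of tray between 0 and 0.008 m and angle between tapered's own z axis and vertical below 0.12 rad and linear speed of tapered below 0.02 m/s and z of each of straight, necked in the frame of turret below 0.006 m and angle between the x axis of each of straight, necked and the x axis of turret, either way round below 0.75 rad); the robot touches nothing.
It fails at once if another nozzle is unscrewed or lifted (turned over 0.75 rad or raised over 6 mm) (z of any of straight, necked in the frame of turret above 0.006 m or angle between the x axis of any of straight, necked and the x axis of turret, either way round above 0.75 rad).
It fails at once if the nozzle is dropped or banged into the tray (faster than 0.5 m/s within 25 mm of its floor) (linear speed of tapered above 0.5 m/s and z of tapered in the frame of tray below 0.029 m and horizontal distance between tapered and tray below 0.14 m).
It fails at once if a bystander is moved by more than 25 mm (distance of any of tin, puck, square, diffuser from where it was at the start of the episode above 0.025 m).
It also fails if it takes over 72 s, if anything falls off the work surface, if the arm or the gripper's body presses on something with over 40 N, if the wrist force passes 120 N, or if a joint passes its speed limit or range.

ROBOT

A 6-joint arm with a two-finger parallel gripper is mounted at the origin on the work surface. World frame = base frame: x ahead of the robot, y to its left, z up, the work surface at z = 0. Lengths are in m, angles in rad, forces in N, time in s.
With the tool pointing down it reaches from about 0.35 to 0.875 m from the base axis. Payload 4.2 kg.
Tool frame: the origin (TCP) lies at the very end of the fingers, on their centre line; the grasp point (between the pads) lies 19 mm behind it; z points along the fingers, y is the line along which they close (so a half turn about z gives the same grasp; the last joint's range is limited). The gripper opens to 85 mm and grips with 20 to 120 N. Pads are 22 mm wide; open, the fingers measure 114 mm over their backs; the gripper's body (76 mm by 85 mm) begins 54 mm behind the grasp point. The pads swing forward as they close: fully open they stand 13 mm farther back than shut.
Start: joints at [-0.861, 0.385, 0.008, 0, -1.194, -0.259], TCP at [0.272, -0.563, 0.231] pointing down, gripper open.
Joint ranges: [-3.14, 3.14], [-1.21, 2.06], [-1.07, 1.41], [-3.16, 2.05], [-2.99, -0.16], [-3.1, 3.1]. Speed limits (rad/s): [2.79, 2.79, 3.14, 3.14, 3.14, 3.14].

INTERFACE

Orientations are given as a unit quaternion [w, x, y, z].
In Python, from plant import manip gives the robot as it stands.
- The arm moves only by the shell command python3 -m jog 'ROWS' [OPENING]. ROWS is JSON, a list of rows, each an object of numbers: "dx", "dy", "dz": the shift along the tool's x, y, z in m; "roll": the turn about the tool's z in degrees. A call has exactly 8 rows; each row shifts and turns the commanded pose from where the row before left it, along the tool's axes as they then stand; what a row does not reach is not made up. A row lasts 1/8 s, in which the tool goes at most 62.5 mm and 10.7 degrees, less where a joint would pass 70% of its speed; a pose out of reach is approached as far as the arm can. A call with a gripper value outside its range is refused whole. OPENING is the closure, from 0 (fully open) to 1 (shut), set as the call begins (- or left out, the last holds). The fingers move at their own pace and stop on an object; the grip force is fixed at half the most. Time passes only in rows, so rows that do not move let the fingers close, or fill a call up. It gives the time, the measured TCP pose, the force, the opening and the grip force at its end, in the units of the state.
- manip.sense(): the state, without advancing time (a new reading comes with each control period).
- manip.get_image(name): name is "scene" or "top"; returns the picture (384x512x3 uint8, red, green, blue); there is no depth.
- manip.camera_params(name): a dict with "fx", "fy", "cx", "cy" (pixels), "R" (3x3) and "t" (3): a world point X has camera coordinates R X + t. Camera axes: x right, y down, z forward; pixel columns grow to the right and rows downward; lengths in m; the calibration is good to about 2 mm. A picture is of the moment at which its call begins. camera_params takes no time and is no camera call.
- manip.close_job(): hands the job in; it is judged then, once.
The state is a dict: "clock": time; "joint_pos": joint angles; "joint_velocities": joint speeds; "joint_torque": joint torques, N m; "tool_pos": TCP position; "orientation": TCP orientation; "ft_force": force on the tool from outside, world axes, zero at the start; "moment": the same for the moment, N m; "width": opening from 0.0 (shut) to 1.0 (fully open); "finger_force": force on a finger pad.
Only numpy, scipy, OpenCV 4.12 (cv2) and the standard library are available. Lean on these libraries where they do the work, as an engineer would, in place of code of your own. Each camera call takes 0.05 s, during which the arm holds its last target. There are 200 camera calls.

## Working session

There is one attempt and no reset: what is moved stays moved. The work goes in short steps, Python scripts to look and compute and a shell command to move; the robot and the scene stay as the last step left them, time stands still between calls to the robot, and variables do not carry over. Pictures are saved under pics/ and viewed, at most 10 in all, crops included, and the job is handed in when it is done.

```bash
mkdir -p pics
cat > h.py <<'E'
import numpy as np, cv2
from plant import manip
def cam(n):
    p=manip.camera_params(n); return p,np.array(p["R"]),np.array(p["t"])
def ray(n,u,v,z):
    p,R,t=cam(n); d=R.T@np.array([(u-p["cx"])/p["fx"],(v-p["cy"])/p["fy"],1]); c=-R.T@t
    return c+d*(z-c[2])/d[2]
def proj(n,X):
    p,R,t=cam(n); c=R@np.array(X)+t; return p["fx"]*c[0]/c[2]+p["cx"],p["fy"]*c[1]/c[2]+p["cy"]
def snap(n,f):
    im=manip.get_image(n)[:,:,::-1].copy(); cv2.imwrite(f"pics/{f}.png",im); return im
E
python3 - <<'E'
from h import *
for n in("scene","top"):
    im=snap(n,n+"0"); p,R,t=cam(n); print(n,p["fx"],-R.T@t, R[2])
a=cv2.imread("pics/top0.png");cv2.imwrite("pics/top0b.png",cv2.resize(a,(800,600),interpolation=3))
a=cv2.imread("pics/scene0.png");cv2.imwrite("pics/scene0b.png",cv2.resize(a,(800,600),interpolation=3))
E
```

```text
scene 447.5124481279196 [0.82223518 0.57942252 0.94970525] [-0.26303046 -0.52052661 -0.81232199]
top 414.76016554451616 [0.34994656 0.04208232 1.28021081] [ 0.14196115 -0.02349676 -0.98959332]
```

View pics/top0b.png

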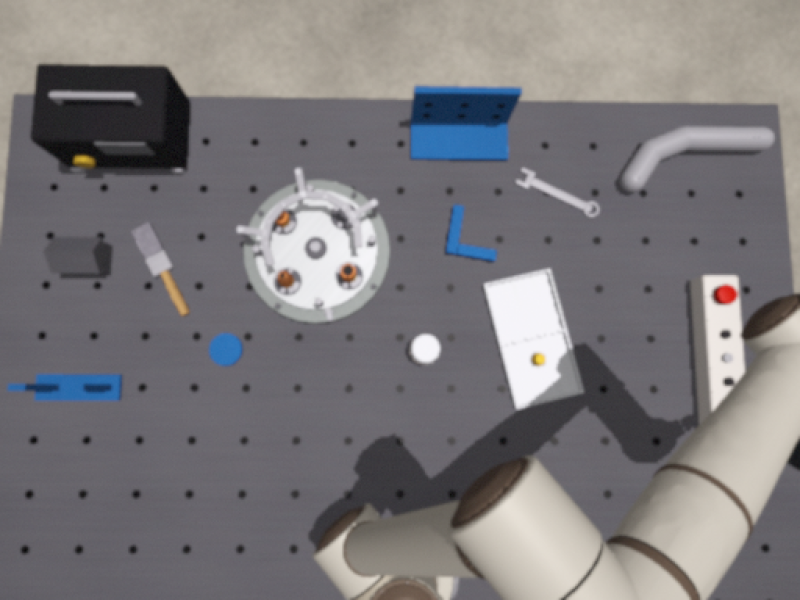

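View pics/scene0b.png

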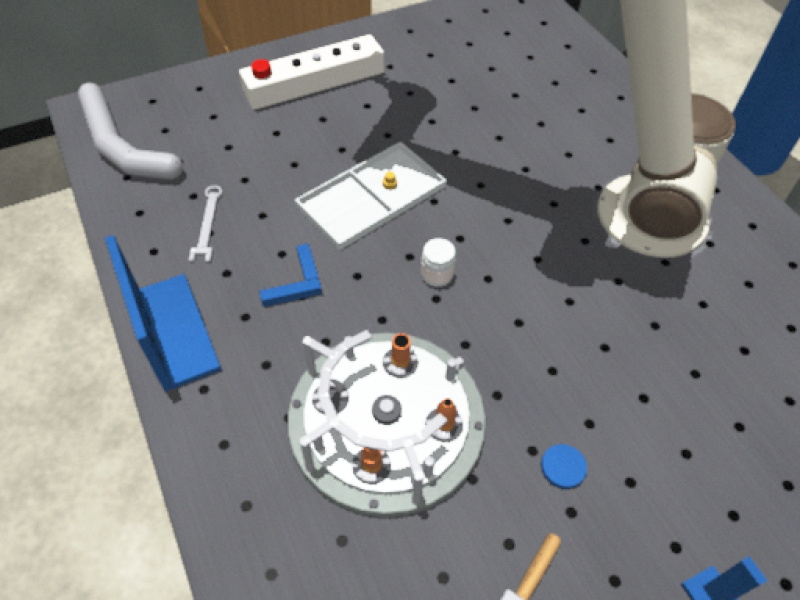

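Run:
```python
from h import *
a=cv2.imread("pics/top0.png")[105:215,145:260];b=cv2.imread("pics/scene0.png")[205:330,180:315]
a=cv2.resize(a,(400,383),interpolation=2);b=cv2.resize(b,(400,370),interpolation=2)
b=cv2.copyMakeBorder(b,0,13,0,0,0);cv2.imwrite("pics/c0.png",np.hstack([a,b]))
hub=ray("top",202.2,158,0.045);print("hub",hub,ray("scene",386*.64,407*.64,.045))
print("pointer",ray("top",210,200.5,.034))
for n,(u,v) in dict(n1=(283,216),n2=(287,278),n3=(348,270),).items(): print(n,ray("top",u*.64,v*.64,.09))
for u,v in((484,284),(550,268),(583,392),(517,409)): print("tray",ray("top",u*.64,v*.64,.018))
for n,u,v in(("tin",425,348),("puck",225,349),("square",455,248)): print(n,ray("top",u*.64,v*.64,.02))
```

```text
hub [0.62085577 0.16377971 0.045     ] [0.62124923 0.1652872  0.045     ]
pointer [0.49259133 0.13863803 0.034     ]
n1 [0.66969207 0.22238233 0.09      ]
n2 [0.55151579 0.211651   0.09      ]
n3 [0.56756499 0.09884601 0.09      ]
tray [ 0.55488367 -0.16698476  0.018     ]
tray [ 0.58822863 -0.29945342  0.018     ]
tray [ 0.34415207 -0.35647533  0.018     ]
tray [ 0.31120672 -0.22702303  0.018     ]
tin [ 0.42756861 -0.04950567  0.02      ]
puck [0.42346873 0.33701592 0.02      ]
square [ 0.62667311 -0.1098576   0.02      ]
```

View pics/c0.png

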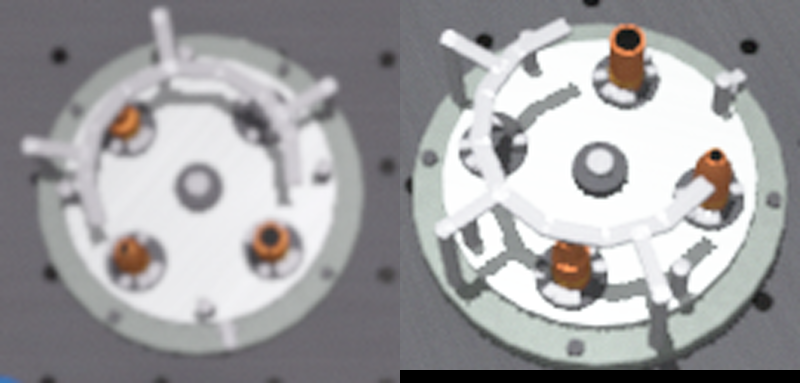

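```bash
cat >> h.py <<'E'
from scipy.spatial.transform import Rotation as Ro
def rel(x,y,z,yaw=None):
    "shift in tool axes to world target; yaw=world angle of closing line (tool y), deg"
    s=manip.sense(); w=np.array(s["orientation"]); r=Ro.from_quat(w[[1,2,3,0]]); M=r.as_matrix()
    d=M.T@(np.array([x,y,z])-s["tool_pos"]); cy=np.degrees(np.arctan2(M[1,1],M[0,1]))
    print("tool",np.round(s["tool_pos"],4),"zaxis",np.round(M[:,2],3),"y-yaw %.1f j6 %.2f t %.1f"%(cy,s["joint_pos"][5],s["clock"]))
    print("dxyz mm",np.round(d*1e3,1), "" if yaw is None else "roll %.1f"%(-((yaw-cy+90)%180-90)))
E
python3 - <<'E'
from h import *
H=np.array([.621,.1645])
def ang(P): d=P[:2]-H; return np.round([*P[:2],np.hypot(*d),np.degrees(np.arctan2(d[1],d[0]))%360],3)
c=lambda u,v,z: ray("top",145+u/3.478,105+v/3.478,z)
for n,u,v in(("n1",130,128),("n2",138,262),("n3",272,247),("n4",258,118)): print(n,ang(c(u,v,.043)))
print("pegs",ang(c(205,308,.077)),ang(c(322,172,.077)))
print("peg scene",ang(ray("scene",180+(735-400)/2.963,205+78/2.963,.077)))
print("tap top scene",ang(ray("scene",180+(715-400)/2.963,205+155/2.963,.1)))
rel(.513,.143,.2,101)
E
```

```text
n1 [ 0.671  0.225  0.079 50.494]
n2 [5.52000e-01 2.15000e-01 8.50000e-02 1.43663e+02]
n3 [5.66000e-01 9.90000e-02 8.50000e-02 2.29921e+02]
n4 [6.81000e-01 1.13000e-01 7.90000e-02 3.19762e+02]
pegs [5.08000e-01 1.53000e-01 1.14000e-01 1.85645e+02] [6.26000e-01 5.60000e-02 1.08000e-01 2.72414e+02]
peg scene [5.0300e-01 1.5800e-01 1.1800e-01 1.8304e+02]
tap top scene [5.55000e-01 2.19000e-01 8.60000e-02 1.40309e+02]
tool [ 0.2721 -0.5621  0.2303] zaxis [-0.001  0.002 -1.   ] y-yaw 115.8 j6 -0.26 t 0.1
dxyz mm [-524.   529.7   31.3] roll 14.8
```

```bash
python3 -m jog '[{"dx":-0.03,"dy":0.03},{"dx":-0.044,"dy":0.044},{"dx":-0.044,"dy":0.044},{"dx":-0.044,"dy":0.044},{"dx":-0.044,"dy":0.044},{"dx":-0.044,"dy":0.044},{"dx":-0.044,"dy":0.044},{"dx":-0.03,"dy":0.03}]' 0.76; python3 -c "
from h import *
rel(.5116,.153,.12,96)"
```

```text
tool [ 0.2721 -0.5621  0.2303] zaxis [-0.001  0.002 -1.   ] y-yaw 115.8 j6 -0.26 t 0.1
dxyz mm [-527.1  539.2  111.3] roll 19.8invalid input at $[0]: expected keys dx, dy, dz, roll
```

All keys are needed in each row.

```bash
python3 -m jog '[{"dx":-0.03,"dy":0.03,"dz":0,"roll":0},{"dx":-0.044,"dy":0.044,"dz":0,"roll":0},{"dx":-0.044,"dy":0.044,"dz":0,"roll":0},{"dx":-0.044,"dy":0.044,"dz":0,"roll":0},{"dx":-0.044,"dy":0.044,"dz":0,"roll":0},{"dx":-0.044,"dy":0.044,"dz":0,"roll":0},{"dx":-0.044,"dy":0.044,"dz":0,"roll":0},{"dx":-0.03,"dy":0.03,"dz":0,"roll":0}]' 0.76; python3 -c "
from h import *
rel(.5116,.153,.12,96)"
```

```text
clock: 1.1
tool_pos: [0.4229, -0.1274, 0.2313]
orientation: [0.0, -0.224, 0.975, 0.0]
ft_force: [0.2, -0.6, -0.8]
width: 0.238
finger_force: 0.0
tool [ 0.4229 -0.1274  0.2313] zaxis [ 0.  0. -1.] y-yaw 115.9 j6 -1.20 t 1.1
dxyz mm [-202.4  213.4  111.3] roll 19.9
```

```bash
python3 -m jog '[{"dx":-0.04,"dy":0.042,"dz":0,"roll":0},{"dx":-0.04,"dy":0.043,"dz":0,"roll":0},{"dx":-0.04,"dy":0.043,"dz":0,"roll":0},{"dx":-0.04,"dy":0.043,"dz":0.03,"roll":0},{"dx":-0.042,"dy":0.042,"dz":0.03,"roll":0},{"dx":0,"dy":0,"dz":0.03,"roll":10},{"dx":0,"dy":0,"dz":0.02,"roll":10},{"dx":0,"dy":0,"dz":0,"roll":0}]' 0.76; python3 -c "
from h import *
rel(.5116,.153,.052,96)
a=snap('top','t1')[105:225,130:270];b=snap('scene','s1')[185:320,180:320]
a=cv2.resize(a,(400,343),interpolation=2);b=cv2.resize(b,(356,343),interpolation=2)
cv2.imwrite('pics/c1.png',np.hstack([a,b]))"
```

```text
clock: 2.1
tool_pos: [0.5084, 0.1431, 0.1228]
orientation: [-0.002, -0.052, 0.999, -0.001]
ft_force: [0.5, -0.2, 0.7]
width: 0.242
finger_force: 0.0
tool [0.5084 0.1431 0.1228] zaxis [-0.004 -0.002 -1.   ] y-yaw 96.0 j6 -2.05 t 2.1
dxyz mm [-4.5  9.7 70.8] roll -0.0
```

View pics/c1.png

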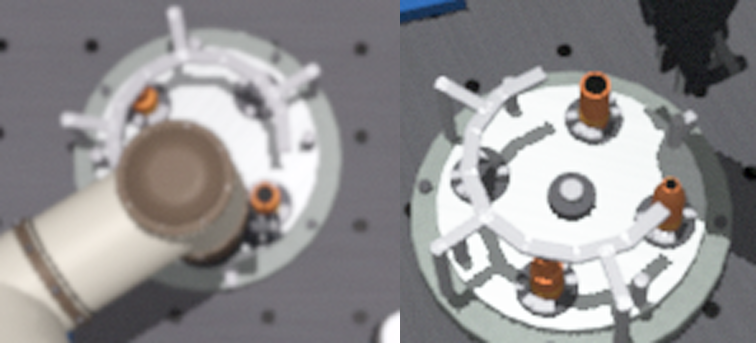

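```bash
python3 -c "
from h import *
for a in (180,183,186,189):
  r=np.radians(a);X=[.621+.11*np.cos(r),.1645+.11*np.sin(r)]
  f=lambda q:(round((q[0]-180)*2.963+400),round((q[1]-205)*2.963))
  g=lambda q:(round((q[0]-145)*3.478),round((q[1]-105)*3.478))
  print(a,'top,foot in c0 scene',f(proj('scene',X+[.077])),f(proj('scene',X+[.032])),'top view',g(proj('top',X+[.077])),g(proj('top',X+[.032])))
print(f(proj('scene',[.489,.138,.034])),f(proj('scene',[.489,.138,.02])))
b=cv2.imread('pics/scene0.png')[220:260,265:315];a=cv2.imread('pics/top0.png')[180:210,185:225]
cv2.imwrite('pics/c2.png',np.hstack([cv2.resize(b,(400,320),interpolation=0),cv2.resize(a,(400,320),interpolation=0)]))
"
```

```text
180 top,foot in c0 scene (730, 88) (725, 117) top view (192, 304) (197, 311)
183 top,foot in c0 scene (726, 82) (721, 111) top view (199, 304) (203, 311)
186 top,foot in c0 scene (722, 77) (717, 106) top view (205, 304) (210, 311)
189 top,foot in c0 scene (717, 71) (713, 101) top view (212, 303) (217, 310)
(733, 79) (732, 88)
```

View pics/c2.png

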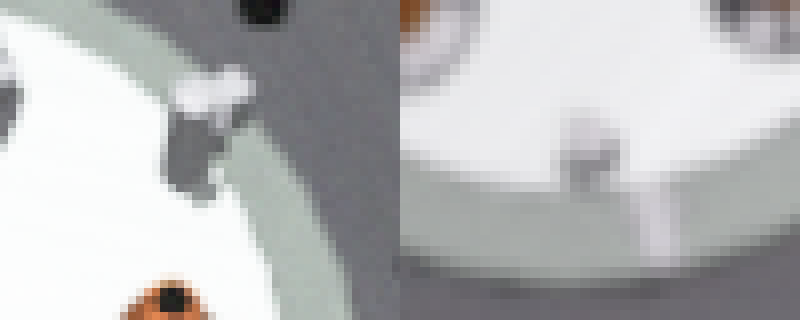

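```bash
python3 -m jog '[{"dx":-0.0045,"dy":0.0107,"dz":0,"roll":0},{"dx":0,"dy":0,"dz":0,"roll":0},{"dx":0,"dy":0,"dz":0.012,"roll":0},{"dx":0,"dy":0,"dz":0.012,"roll":0},{"dx":0,"dy":0,"dz":0.012,"roll":0},{"dx":0,"dy":0,"dz":0.012,"roll":0},{"dx":0,"dy":0,"dz":0.011,"roll":0},{"dx":0,"dy":0,"dz":0.01,"roll":0}]' 0.6 && python3 -m jog '[{"dx":0,"dy":0,"dz":0,"roll":0},{"dx":0,"dy":0,"dz":0,"roll":0},{"dx":0,"dy":0,"dz":0,"roll":0},{"dx":0,"dy":0,"dz":0,"roll":0},{"dx":0,"dy":0,"dz":0,"roll":0},{"dx":0,"dy":0,"dz":0,"roll":0},{"dx":0,"dy":0,"dz":0,"roll":0},{"dx":0,"dy":0,"dz":0,"roll":0}]' 0.78; python3 -c "
from h import *
rel(.5115,.154,.053,96)"
```

```text
clock: 3.2
tool_pos: [0.5131, 0.1547, 0.0549]
orientation: [-0.0, -0.051, 0.999, -0.0]
ft_force: [0.7, -0.0, 0.3]
width: 0.401
finger_force: 0.0
clock: 4.2
tool_pos: [0.5131, 0.1547, 0.0557]
orientation: [-0.0, -0.051, 0.999, -0.0]
ft_force: [0.0, 0.3, -0.6]
width: 0.218
finger_force: 0.0
tool [0.5131 0.1547 0.0557] zaxis [-0. -0. -1.] y-yaw 95.8 j6 -2.06 t 4.2
dxyz mm [ 1.7 -0.6  2.7] roll -0.2
```

```bash
python3 -m jog '[{"dx":-0.0002,"dy":-0.0062,"dz":0,"roll":-3.2},{"dx":-0.0002,"dy":-0.0062,"dz":0,"roll":-3.2},{"dx":-0.0002,"dy":-0.0062,"dz":0,"roll":-3.2},{"dx":-0.0002,"dy":-0.0062,"dz":0,"roll":-3.2},{"dx":-0.0002,"dy":-0.0062,"dz":0,"roll":-3.2},{"dx":-0.0002,"dy":-0.0062,"dz":0,"roll":-3.2},{"dx":-0.0002,"dy":-0.0062,"dz":0,"roll":-3.2},{"dx":-0.0002,"dy":-0.0062,"dz":0,"roll":-3.2}]'; python3 -c "
from h import *
r=np.radians(211);rel(.621+.11*np.cos(r),.1645+.11*np.sin(r),.053,121)"
```

```text
clock: 5.2
tool_pos: [0.5293, 0.1082, 0.0558]
orientation: [0.0, -0.272, 0.962, 0.0]
ft_force: [-0.6, 0.8, 1.2]
width: 0.217
finger_force: 0.3
tool [0.5293 0.1082 0.0558] zaxis [ 0.001  0.    -1.   ] y-yaw 121.5 j6 -1.52 t 5.2
dxyz mm [2.5 1.  2.8] roll 0.5
```

```bash
python3 -m jog '[{"dx":0.0001,"dy":-0.0062,"dz":0,"roll":-3.2},{"dx":0.0001,"dy":-0.0062,"dz":0,"roll":-3.2},{"dx":0.0001,"dy":-0.0062,"dz":0,"roll":-3.2},{"dx":0.0001,"dy":-0.0062,"dz":0,"roll":-3.2},{"dx":0.0001,"dy":-0.0062,"dz":0,"roll":-3.2},{"dx":0.0001,"dy":-0.0062,"dz":0,"roll":-3.2},{"dx":0.0001,"dy":-0.006,"dz":0,"roll":-3.2},{"dx":0,"dy":0,"dz":0,"roll":0}]'; python3 -c "
from h import *
r=np.radians(236.5);rel(.621+.11*np.cos(r),.1645+.11*np.sin(r),.053,146.5)
b=snap('scene','s3')[185:320,180:320]
cv2.imwrite('pics/c3.png',cv2.resize(b,(560,540),interpolation=2))"
```

```text
clock: 6.2
tool_pos: [0.5582, 0.075, 0.056]
orientation: [0.001, -0.453, 0.892, -0.001]
ft_force: [3.9, -2.6, -1.4]
width: 0.219
finger_force: 2.6
tool [0.5582 0.075  0.056 ] zaxis [ 0.003  0.    -1.   ] y-yaw 143.8 j6 -1.05 t 6.2
dxyz mm [ 0.6 -3.   3. ] roll -2.7
```

View pics/c3.png

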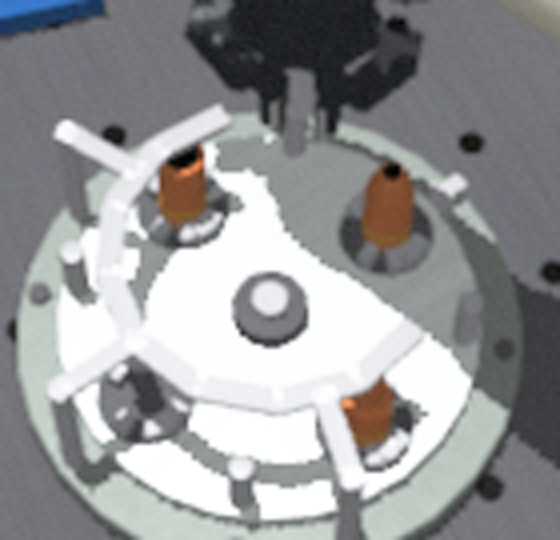

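```bash
python3 -m jog '[{"dx":0,"dy":-0.001,"dz":0,"roll":-1},{"dx":0,"dy":-0.001,"dz":0,"roll":-1},{"dx":0,"dy":-0.001,"dz":0,"roll":0},{"dx":0,"dy":-0.001,"dz":0,"roll":0},{"dx":0,"dy":0,"dz":0,"roll":0},{"dx":0,"dy":0,"dz":0,"roll":0},{"dx":0,"dy":0,"dz":0,"roll":0},{"dx":0,"dy":0,"dz":0,"roll":0}]'; python3 -c "
from h import *
rel(.5377,.1477,.16,100)"
```

```text
clock: 7.25
tool_pos: [0.5599, 0.073, 0.0557]
orientation: [-0.0, -0.468, 0.884, 0.0]
ft_force: [0.4, -0.2, 0.2]
width: 0.221
finger_force: 0.0
tool [0.5599 0.073  0.0557] zaxis [-0.  0. -1.] y-yaw 145.8 j6 -1.01 t 7.2
dxyz mm [ -49.3   60.3 -104.3] roll 45.8
```

```bash
python3 -m jog '[{"dx":0,"dy":0,"dz":0,"roll":0},{"dx":0,"dy":0,"dz":0,"roll":0},{"dx":0,"dy":0,"dz":-0.02,"roll":0},{"dx":0,"dy":0,"dz":-0.03,"roll":0},{"dx":0,"dy":0,"dz":-0.03,"roll":0},{"dx":0,"dy":0,"dz":-0.024,"roll":0},{"dx":0,"dy":0,"dz":0,"roll":0},{"dx":0,"dy":0,"dz":0,"roll":0}]' 0.6; python3 -c "
from h import *
b=snap('scene','s4')[185:320,180:320]
hs=cv2.cvtColor(b,cv2.COLOR_BGR2HSV);m=cv2.inRange(hs,(3,110,50),(18,255,255))
n,l,s,c=cv2.connectedComponentsWithStats(m)
for i in range(1,n):
  if s[i,4]>15: 
    ys,xs=np.where(l==i); k=[ (y+185,xs[ys==y].min()+180,xs[ys==y].max()+180) for y in range(ys.min(),ys.max()+1)]; print(s[i],k[::3])
cv2.imwrite('pics/c4.png',cv2.resize(b,(560,540),interpolation=2))
for a in ((.5377,.1477),):
  for z in (.032,.06,.08,.1): print(proj('scene',[*a,z]))
rel(.5377,.1477,.16,100)"
```

```text
clock: 8.25
tool_pos: [0.5592, 0.0729, 0.1588]
orientation: [-0.001, -0.468, 0.884, 0.0]
ft_force: [-0.7, -0.0, -0.1]
width: 0.401
finger_force: 0.0
[ 39  38  12  18 145] [(223, np.int64(229), np.int64(229)), (226, np.int64(221), np.int64(229)), (229, np.int64(220), np.int64(229)), (232, np.int64(220), np.int64(230)), (235, np.int64(220), np.int64(230)), (238, np.int64(220), np.int64(229))]
[ 90  41  13  21 196] [(226, np.int64(276), np.int64(276)), (229, np.int64(273), np.int64(281)), (232, np.int64(272), np.int64(282)), (235, np.int64(271), np.int64(282)), (238, np.int64(271), np.int64(282)), (241, np.int64(270), np.int64(282)), (244, np.int64(271), np.int64(281))]
[ 86  95  12  17 132] [(280, np.int64(275), np.int64(275)), (283, np.int64(272), np.int64(277)), (286, np.int64(266), np.int64(277)), (289, np.int64(267), np.int64(277)), (292, np.int64(268), np.int64(276)), (295, np.int64(269), np.int64(273))]
(np.float64(276.1390799387428), np.float64(243.12708178533265))
(np.float64(276.8502019379831), np.float64(237.11810370673913))
(np.float64(277.3778327019397), np.float64(232.65962583994036))
(np.float64(277.9227844042549), np.float64(228.0547861125767))
tool [0.5591 0.0728 0.1584] zaxis [-0.002 -0.001 -1.   ] y-yaw 145.8 j6 -1.01 t 8.3
dxyz mm [-49.9  59.8  -1.6] roll 45.8
```

View pics/c4.png

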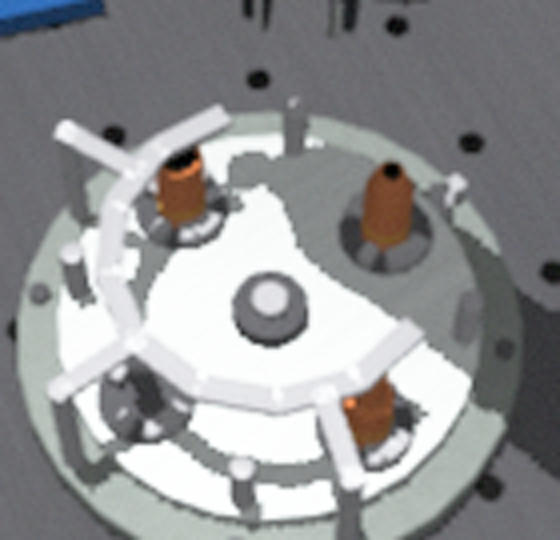

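```bash
python3 -m jog '[{"dx":-0.025,"dy":0.03,"dz":0,"roll":0},{"dx":-0.025,"dy":0.03,"dz":0,"roll":0},{"dx":0,"dy":0,"dz":0,"roll":0},{"dx":0,"dy":0,"dz":0,"roll":0},{"dx":0,"dy":0,"dz":0.02,"roll":0},{"dx":0,"dy":0,"dz":0.02,"roll":0},{"dx":0,"dy":0,"dz":0.015,"roll":0},{"dx":0,"dy":0,"dz":0,"roll":0}]' 0.4; python3 -c "
from h import *
rel(.5377,.1477,.052,100)"
```

```text
clock: 9.3
tool_pos: [0.5378, 0.147, 0.1033]
orientation: [-0.002, -0.468, 0.884, -0.0]
ft_force: [-0.2, -0.1, 0.2]
width: 0.601
finger_force: 0.0
tool [0.5378 0.147  0.1033] zaxis [-0.003 -0.002 -1.   ] y-yaw 145.8 j6 -1.15 t 9.3
dxyz mm [-0.7  0.4 51.3] roll 45.8
```

```bash
python3 -m jog '[{"dx":0,"dy":0,"dz":0.011,"roll":0},{"dx":0,"dy":0,"dz":0.011,"roll":0},{"dx":0,"dy":0,"dz":0.011,"roll":0},{"dx":0,"dy":0,"dz":0.01,"roll":0},{"dx":0,"dy":0,"dz":0.008,"roll":0},{"dx":0,"dy":0,"dz":0,"roll":0},{"dx":0,"dy":0,"dz":0,"roll":0},{"dx":0,"dy":0,"dz":0,"roll":0}]' 0.4; python3 -m jog '[{"dx":0,"dy":0,"dz":0,"roll":0},{"dx":0,"dy":0,"dz":0,"roll":0},{"dx":0,"dy":0,"dz":0,"roll":0},{"dx":0,"dy":0,"dz":0,"roll":0},{"dx":0,"dy":0,"dz":0,"roll":0},{"dx":0,"dy":0,"dz":0,"roll":0},{"dx":0,"dy":0,"dz":0,"roll":0},{"dx":0,"dy":0,"dz":0,"roll":0}]' 0.9
```

```text
clock: 10.3
tool_pos: [0.5387, 0.1483, 0.0541]
orientation: [0.0, -0.468, 0.884, -0.0]
ft_force: [-0.4, 0.1, -0.6]
width: 0.6
finger_force: 0.0
clock: 11.3
tool_pos: [0.5387, 0.1482, 0.0542]
orientation: [0.0, -0.468, 0.884, -0.0]
ft_force: [-1.5, 0.4, 6.2]
width: 0.311
finger_force: 59.4
```

```bash
python3 -m jog '[{"dx":0,"dy":0,"dz":0,"roll":-8},{"dx":0,"dy":0,"dz":0,"roll":-9},{"dx":0,"dy":0,"dz":0,"roll":-9},{"dx":0,"dy":0,"dz":0,"roll":-9},{"dx":0,"dy":0,"dz":0,"roll":-9},{"dx":0,"dy":0,"dz":0,"roll":-9},{"dx":0,"dy":0,"dz":0,"roll":-9},{"dx":0,"dy":0,"dz":0,"roll":-6}]'; python3 -c "
from h import *
s=manip.sense();print(s['moment'],s['ft_force'])
rel(.5377,.1477,.052,100)"
```

```text
clock: 12.3
tool_pos: [0.5391, 0.1484, 0.0543]
orientation: [-0.001, 0.883, -0.469, 0.001]
ft_force: [-0.1, 0.7, 4.8]
width: 0.305
finger_force: 59.5
[ 0.00357382  0.16437325 -0.03493405] [-0.0648451   0.65124262  4.76895439]
tool [0.5391 0.1484 0.0543] zaxis [ 0.002  0.001 -1.   ] y-yaw -145.9 j6 0.04 t 12.3
dxyz mm [-0.2  1.5  2.3] roll -65.9
```

```bash
python3 -m jog '[{"dx":0,"dy":0,"dz":0,"roll":0},{"dx":0,"dy":0,"dz":0,"roll":0},{"dx":0,"dy":0,"dz":-0.002,"roll":0},{"dx":0,"dy":0,"dz":-0.002,"roll":0},{"dx":0,"dy":0,"dz":-0.003,"roll":0},{"dx":0,"dy":0,"dz":-0.005,"roll":0},{"dx":0,"dy":0,"dz":-0.008,"roll":0},{"dx":0,"dy":0,"dz":0,"roll":0}]'
```

```text
clock: 13.3
tool_pos: [0.539, 0.1484, 0.0747]
orientation: [-0.001, 0.882, -0.471, 0.001]
ft_force: [0.1, 0.5, -1.3]
width: 0.306
finger_force: 59.0
```

```bash
python3 -m jog '[{"dx":0,"dy":0,"dz":-0.015,"roll":0},{"dx":0,"dy":0,"dz":-0.02,"roll":0},{"dx":0,"dy":0,"dz":-0.025,"roll":0},{"dx":0,"dy":0,"dz":-0.025,"roll":0},{"dx":0,"dy":0,"dz":-0.02,"roll":0},{"dx":0,"dy":0,"dz":-0.015,"roll":0},{"dx":0,"dy":0,"dz":0,"roll":0},{"dx":0,"dy":0,"dz":0,"roll":0}]'; python3 -c "
from h import *
b=snap('scene','s5')[150:320,170:350]
cv2.imwrite('pics/c5.png',cv2.resize(b,(540,510),interpolation=2))
rel(.509,-.248,.15)"
```

```text
clock: 14.3
tool_pos: [0.5378, 0.1479, 0.1929]
orientation: [0.001, 0.882, -0.471, -0.001]
ft_force: [-0.2, 0.0, -1.7]
width: 0.307
finger_force: 59.0
tool [0.5378 0.1478 0.1927] zaxis [-0.002 -0.001 -1.   ] y-yaw -146.2 j6 0.03 t 14.3
dxyz mm [312.9 244.1  43.1]
```

View pics/c5.png

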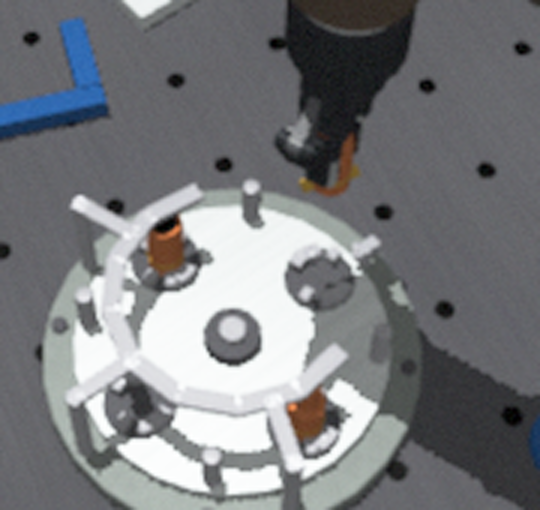

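```bash
python3 -m jog '[{"dx":0.02,"dy":0.016,"dz":0,"roll":0},{"dx":0.04,"dy":0.031,"dz":0,"roll":0},{"dx":0.048,"dy":0.037,"dz":0,"roll":0},{"dx":0.048,"dy":0.037,"dz":0,"roll":0},{"dx":0.048,"dy":0.037,"dz":0,"roll":0},{"dx":0.048,"dy":0.037,"dz":0,"roll":0},{"dx":0.04,"dy":0.032,"dz":0,"roll":0},{"dx":0.02,"dy":0.017,"dz":0,"roll":0}]'; python3 -c "
from h import *
b=snap('scene','s6')
rel(.509,-.248,.03)"
```

```text
clock: 15.35
tool_pos: [0.5083, -0.2493, 0.1924]
orientation: [0.0, 0.882, -0.472, -0.001]
ft_force: [-0.1, 0.2, -1.2]
width: 0.308
finger_force: 59.1
tool [ 0.5081 -0.2509  0.1923] zaxis [-0.003 -0.    -1.   ] y-yaw -146.4 j6 0.76 t 15.4
dxyz mm [ -1.8  -2.8 162.3]
```

```bash
python3 -m jog '[{"dx":-0.002,"dy":-0.002,"dz":0.015,"roll":0},{"dx":0,"dy":0,"dz":0.025,"roll":0},{"dx":0,"dy":0,"dz":0.025,"roll":0},{"dx":0,"dy":0,"dz":0.025,"roll":0},{"dx":0,"dy":0,"dz":0.02,"roll":0},{"dx":0,"dy":0,"dz":0.015,"roll":0},{"dx":0,"dy":0,"dz":0.01,"roll":0},{"dx":0,"dy":0,"dz":0,"roll":0}]'; python3 -c "
from h import *
b=snap('scene','s7')[80:180,170:320]
cv2.imwrite('pics/c7.png',cv2.resize(b,(600,400),interpolation=2))
rel(.509,-.248,.0262)"
```

```text
clock: 16.4
tool_pos: [0.5096, -0.2437, 0.0579]
orientation: [0.0, 0.882, -0.471, -0.001]
ft_force: [-0.6, -0.2, -1.1]
width: 0.308
finger_force: 59.1
tool [ 0.5101 -0.244   0.0587] zaxis [ 0. -0. -1.] y-yaw -146.1 j6 0.75 t 16.4
dxyz mm [ 2.7  3.2 32.5]
```

View pics/c7.png

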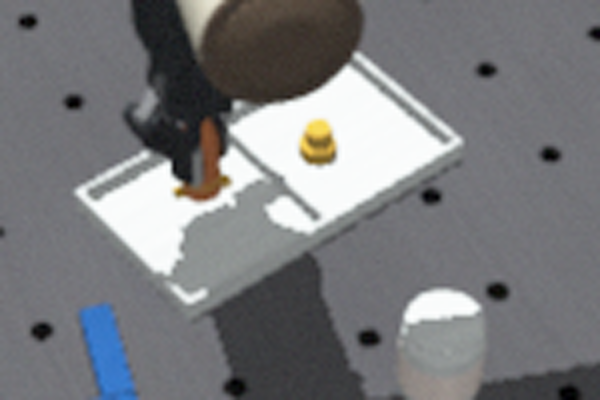

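```bash
python3 -m jog '[{"dx":0.0025,"dy":0.003,"dz":0.006,"roll":0},{"dx":0,"dy":0,"dz":0.006,"roll":0},{"dx":0,"dy":0,"dz":0.006,"roll":0},{"dx":0,"dy":0,"dz":0.005,"roll":0},{"dx":0,"dy":0,"dz":0.004,"roll":0},{"dx":0,"dy":0,"dz":0.002,"roll":0},{"dx":0,"dy":0,"dz":0,"roll":0},{"dx":0,"dy":0,"dz":0,"roll":0}]'; python3 -m jog '[{"dx":0,"dy":0,"dz":0.001,"roll":0},{"dx":0,"dy":0,"dz":0.001,"roll":0},{"dx":0,"dy":0,"dz":0.0005,"roll":0},{"dx":0,"dy":0,"dz":0,"roll":0},{"dx":0,"dy":0,"dz":0,"roll":0},{"dx":0,"dy":0,"dz":0,"roll":0},{"dx":0,"dy":0,"dz":0,"roll":0},{"dx":0,"dy":0,"dz":0,"roll":0}]'
```

```text
clock: 17.45
tool_pos: [0.509, -0.2479, 0.0299]
orientation: [-0.0, 0.882, -0.471, 0.0]
ft_force: [0.7, -0.2, -0.5]
width: 0.306
finger_force: 59.1
clock: 18.45
tool_pos: [0.5089, -0.2479, 0.0272]
orientation: [-0.0, 0.882, -0.471, 0.0]
ft_force: [-0.5, 0.1, -0.9]
width: 0.309
finger_force: 59.1
```

```bash
python3 -m jog '[{"dx":0,"dy":0,"dz":0.0005,"roll":0},{"dx":0,"dy":0,"dz":0.0005,"roll":0},{"dx":0,"dy":0,"dz":0.0003,"roll":0},{"dx":0,"dy":0,"dz":0.0002,"roll":0},{"dx":0,"dy":0,"dz":0,"roll":0},{"dx":0,"dy":0,"dz":0,"roll":0},{"dx":0,"dy":0,"dz":0,"roll":0},{"dx":0,"dy":0,"dz":0,"roll":0}]'
```

```text
clock: 19.45
tool_pos: [0.5089, -0.2479, 0.0263]
orientation: [0.0, 0.882, -0.471, 0.0]
ft_force: [-1.9, 1.8, 4.3]
width: 0.303
finger_force: 59.7
```

Contact (Fz +4 N). Release gently and back off.

```bash
python3 -m jog '[{"dx":0,"dy":0,"dz":0,"roll":0},{"dx":0,"dy":0,"dz":0,"roll":0},{"dx":0,"dy":0,"dz":0,"roll":0},{"dx":0,"dy":0,"dz":0,"roll":0},{"dx":0,"dy":0,"dz":0,"roll":0},{"dx":0,"dy":0,"dz":0,"roll":0},{"dx":0,"dy":0,"dz":0,"roll":0},{"dx":0,"dy":0,"dz":0,"roll":0}]' 0.5;  python3 -m jog '[{"dx":0,"dy":0,"dz":-0.005,"roll":0},{"dx":0,"dy":0,"dz":-0.015,"roll":0},{"dx":0,"dy":0,"dz":-0.025,"roll":0},{"dx":0,"dy":0,"dz":-0.03,"roll":0},{"dx":0,"dy":0,"dz":-0.03,"roll":0},{"dx":0,"dy":0,"dz":-0.03,"roll":0},{"dx":0,"dy":0,"dz":-0.02,"roll":0},{"dx":0,"dy":0,"dz":0,"roll":0}]'; python3 -c "
from h import *
b=snap('scene','s8')[80:320,170:350]
cv2.imwrite('pics/c8.png',cv2.resize(b,(450,600),interpolation=2))"
```

```text
clock: 20.45
tool_pos: [0.5089, -0.2479, 0.0257]
orientation: [-0.0, 0.882, -0.471, 0.0]
ft_force: [-0.8, 0.2, -0.6]
width: 0.501
finger_force: 0.0
clock: 21.45
tool_pos: [0.5099, -0.2482, 0.1835]
orientation: [-0.001, 0.882, -0.471, 0.003]
ft_force: [-0.8, -0.6, -0.2]
width: 0.497
finger_force: 0.0
```

View pics/c8.png

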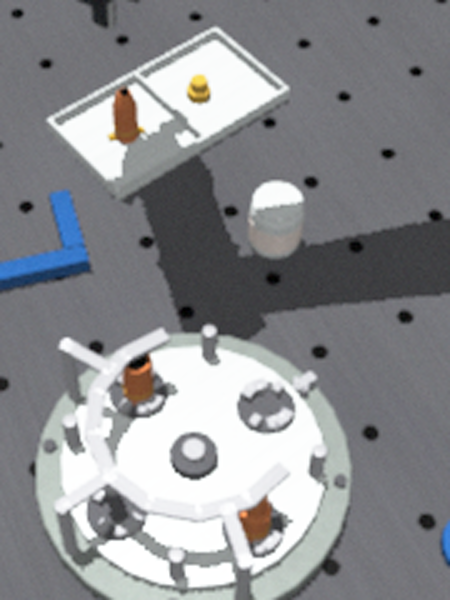

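The tapered nozzle stands upright at (125,115) in the empty half of the tray. The other two nozzles are still on the turret, and the gripper is clear.

```bash
python3 -c "
from plant import manip
print(manip.close_job())"
```

```text
the job is handed in; nothing more can be done
None
```

The job is handed in: the tapered nozzle was brought to the front, unscrewed about 68° and lifted off, and it stands upright in the tray's empty half; the last picture shows the other two nozzles still on the turret, and the hand-in gave no verdict.

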